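# Put the paints and the brush back in their trays

### The arm

A 6-joint arm with a two-finger parallel gripper is mounted at the origin on the work surface. World frame = base frame: x ahead of the robot, y to its left, z up, the work surface at z = 0. Lengths are in m, angles in rad, forces in N, time in s.
With the tool pointing down it reaches from about 0.25 to 0.775 m from the base axis. Payload 4 kg.
Tool frame: the origin (TCP) lies at the very end of the fingers, on their centre line; the grasp point (between the pads) lies 19 mm behind it; z points along the fingers, y is the line along which they close (so a half turn about z gives the same grasp; the last joint's range is limited). The gripper opens to 94 mm and grips with 3 to 60 N. Pads are 16 mm wide; open, the fingers measure 119 mm over their backs; the gripper's body (75 mm by 177 mm) begins 78 mm behind the grasp point.
Start: joints at [1.204, 0.087, 1.371, -0, 1.684, -0.103], TCP at [0.143, 0.531, 0.206] pointing down, gripper open.
Joint ranges: [-3.1, 3.1], [-0.76, 2.03], [0.27, 2.55], [-1.08, 4.22], [0.17, 2.65], [-2.57, 2.57]. Speed limits (rad/s): [2.79, 2.79, 3.14, 3.14, 3.14, 3.14].

### API

Orientations are given as [roll, pitch, yaw] about the fixed x, y, z axes, in that order (R = Rz(yaw) Ry(pitch) Rx(roll)).
In Python, from bench import robot, vision gives the robot as it stands.
- The arm moves only by the shell command python3 -m crank 'ROWS'. ROWS is JSON, a list of rows, each a list of 3 entries, a list of its own where there are three numbers: the closure, from 0 (fully open) to 1 (shut), then the shift along the tool's x, y, z in m, then the turn, a rotation vector about the tool's x, y, z in degrees. A call has 1 to 8 rows; each row shifts and turns the commanded pose from where the row before left it, along the tool's axes as they then stand; what a row does not reach is not made up. A row lasts 1/10 s, in which the tool goes at most 50 mm and 8.59 degrees, less where a joint would pass 70% of its speed; a pose out of reach is approached as far as the arm can. A call with a gripper value outside its range is refused whole. The fingers move at their own pace and stop on an object; the grip force is fixed at half the most. Time passes only in rows, so rows that do not move let the fingers close. It gives the time, the measured TCP pose, the force, the opening and the grip force at its end, in the units of the state.
- robot.get_obs(): the state, without advancing time (a new reading comes with each control period).
- vision.snapshot(name): name is "scene" or "top" or "wrist"; returns a dict with "color" (480x640x3 uint8, red, green, blue), "z_map" (480x640 float32, m along the optical axis (not along the pixel's ray), 0 where there is no reading), "fx", "fy", "cx", "cy" (pixels), "R" (3x3) and "t" (3): a world point X has camera coordinates R X + t. Camera axes: x right, y down, z forward; pixel columns grow to the right and rows downward; lengths in m; the calibration is good to about 2 mm. The wrist camera is an equidistant fisheye: a pixel r from the principal point sees the ray r / f radians off the axis. A picture is of the moment at which its call begins.
- robot.close_job(): hands the job in; it is judged then, once.
The state is a dict: "time": time; "joint_positions": joint angles; "qvel": joint speeds; "joint_torque": joint torques, N m; "tool_pos": TCP position; "ee_rot": TCP orientation; "wrist_force": force on the tool from outside, world axes, zero at the start; "wrist_torque": the same for the moment, N m; "width": finger opening in m; "finger_force": force on a finger pad.
Only numpy, scipy, OpenCV 4.12 (cv2) and the standard library are available. Lean on these libraries where they do the work, as an engineer would, in place of code of your own. Each camera call takes 0.05 s, during which the arm holds its last target. There are 200 camera calls.

### The job

Tidy the painting bench: stand the teal jar and the teal tin in the teal tray, the red jar and the red tin in the red tray, and lay the brush flat on the floor of the white tray that has a brush silhouette. Keep every paint upright, never tipped over, and leave the white rinse cup and the yellow roll of tape where they are. Let go of everything at the end.

Things in the scene. Friction and masses are not known exactly. Their poses are not given: they have to be found in the camera images.
- teal_jar_center (a point): Teal round screw-lid paint jar, teal glass, black lid with a teal disc on top; 42 mm diameter, 52 mm tall, about 0.1 kg, loose, standing upright on the bench. The point is its centre, 26 mm above its underside; z is its upright axis
- red_jar_center (a point): Red round screw-lid paint jar, red glass, black lid with a red disc on top; 42 mm diameter, 52 mm tall, about 0.1 kg, loose, standing upright on the bench. The point is its centre, 26 mm above its underside; z is its upright axis
- teal_tin_center (a point): Teal low round paint tin, bare steel with a teal band and a teal disc on its lid; 54 mm diameter, 40 mm tall, about 0.15 kg, loose, standing upright on the bench. The point is its centre, 20 mm above its underside; z is its upright axis
- red_tin_center (a point): Red low round paint tin, bare steel with a red band and a red disc on its lid; 54 mm diameter, 40 mm tall, about 0.15 kg, loose, standing upright on the bench. The point is its centre, 20 mm above its underside; z is its upright axis
- brush_center (a point): Flat paint brush lying on the bench, 130 mm long, 12 mm thick throughout, about 45 g, loose. The point is its middle (half-way along and half-way up); x runs along the brush towards the bristles, y across it. From x = -65 to 15 mm: pale wooden handle 18 mm wide; 15 to 37 mm: steel ferrule 28 mm wide; 37 to 65 mm: dark bristle head (rigid) 30 mm wide. It balances about 6 mm from the point towards the handle.
- teal_tray: Shallow open teal tray fixed to the bench, 150 mm along its x, 190 mm along its y, 18 mm high over all; walls 5 mm thick, floor 4 mm thick (inside 140 x 180 mm, 14 mm deep). Origin: centre of its underside, on the bench top; yaw is its turn about the vertical. Takes the teal jar and the teal tin side by side along y.
- red_tray: Shallow open red tray fixed to the bench, 150 mm along its x, 190 mm along its y, 18 mm high over all; walls 5 mm thick, floor 4 mm thick (inside 140 x 180 mm, 14 mm deep). Origin: centre of its underside, on the bench top; yaw is its turn about the vertical. Takes the red jar and the red tin side by side along y.
- brush_tray: Shallow open white tray fixed to the bench, 150 mm along its x, 190 mm along its y, 18 mm high over all; walls 5 mm thick, floor 4 mm thick (inside 140 x 180 mm, 14 mm deep). Origin: centre of its underside, on the bench top; yaw is its turn about the vertical. A flat dark brush silhouette along y is painted on its floor (for looks; the brush may lie anywhere flat on the floor).
- rinse_cup: White plastic rinse cup standing on the bench to the robot's left, mouth 76 mm across, 90 mm tall, loose, to be left alone. Origin: centre of its underside.
- tape_roll: Roll of yellow masking tape lying flat on the bench to the robot's right, 96 mm outer and 76 mm inner diameter, 24 mm high, loose, to be left alone. Origin: centre of its underside. (Further off, beyond the trays, a 210 mm tall wooden stand with drying painted shells is fixed to the bench; its nearest part stays more than 60 mm beyond the trays.)

How it is judged:
By the outcome, as a careful person would: the job done as asked, in the order asked, and still so for the second after the job is handed in, with the robot touching nothing.
It also fails if it takes over 136 s, if anything falls off the work surface, if the arm or the gripper's body presses on something with over 40 N, if the wrist force passes 120 N, or if a joint passes its speed limit or range.

## Working session

There is one attempt and no reset: what is moved stays moved. The work goes in short steps, Python scripts to look and compute and a shell command to move; the robot and the scene stay as the last step left them, time stands still between calls to the robot, and variables do not carry over. Pictures are saved under pics/ and viewed, at most 14 in all, crops included, and the job is handed in when it is done.

```bash
ls; mkdir -p pics; python3 - <<'E'
from bench import robot, vision
import cv2,numpy as np
o=robot.get_obs();print({k:np.round(v,3).tolist() for k,v in o.items()})
for n in("scene","top"):
    s=vision.snapshot(n);cv2.imwrite(f"pics/{n}0.png",s["color"][:,:,::-1]);np.savez(f"pics/{n}0.npz",**s)
    print(n,s["fx"],s["cx"],s["cy"],np.round(s["R"],3).tolist(),s["t"])
E
```

```text
pics
{'time': 0.0, 'joint_positions': [1.204, 0.088, 1.372, -0.0, 1.684, -0.103], 'qvel': [0.001, 0.003, 0.0, -0.001, -0.0, 0.0], 'joint_torque': [0.0, -34.019, -30.243, 0.072, 0.033, -0.0], 'tool_pos': [0.143, 0.53, 0.204], 'ee_rot': [-3.139, -0.0, 2.878], 'wrist_force': [-0.363, 0.022, -0.214], 'wrist_torque': [-0.028, 0.01, 0.052], 'finger_force': 0.0, 'width': 0.094}
scene 499.7954744798548 320.3400033136931 234.74660861556424 [[0.612, 0.791, 0.015], [0.53, -0.396, -0.75], [-0.587, 0.467, -0.662]] [-0.29624712 -0.22789536  1.40296519]
top 559.7049900820709 322.9857390945097 250.87680759171127 [[0.02, -1.0, 0.01], [-0.997, -0.02, -0.069], [0.069, -0.009, -0.998]] [-0.01148707  0.52793857  1.62670522]
```

View pics/top0.png

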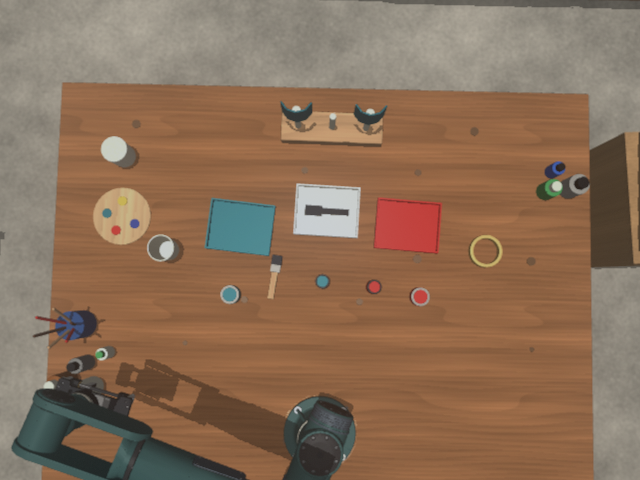

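View pics/scene0.png

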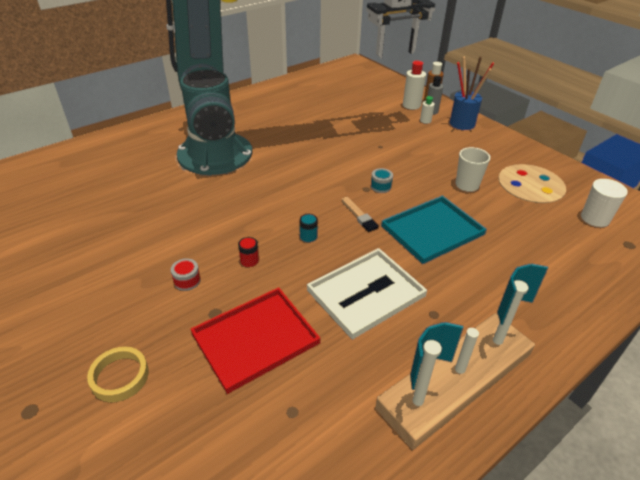

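Top view: the teal tin is at (230,295), the brush at (275,277), the teal jar at (322,282), the red jar at (374,287) and the red tin at (420,297). The trays are teal (241,227), white (327,211) and red (408,226). Next I measure them by masks and rays.

```bash
cat > h.py <<'E'
import numpy as np,cv2
def ray(s,u,v,z):
    d=s["R"].T@np.array([(u-s["cx"])/s["fx"],(v-s["cy"])/s["fy"],1]);c=-s["R"].T@s["t"]
    return c+d*(z-c[2])/d[2]
def masks(img):
    h=cv2.cvtColor(img,cv2.COLOR_RGB2HSV);H,S,V=cv2.split(h)
    return dict(teal=((H>82)&(H<105)&(S>100)&(V>60)),red=(((H<4)|(H>175))&(S>190)&(V>100)),white=((S<40)&(V>150)))
def blobs(m,lo=30):
    c,_=cv2.findContours(m.astype(np.uint8),cv2.RETR_EXTERNAL,cv2.CHAIN_APPROX_NONE)
    return [k for k in c if cv2.contourArea(k)>lo]
E
python3 - <<'E'
from h import *
s=dict(np.load("pics/top0.npz"));M=masks(s["color"])
for n,m in M.items():
    for c in blobs(m):
        (u,v),(w,h),a=cv2.minAreaRect(c);A=cv2.contourArea(c)
        if not(200<u<450 and 170<v<320):continue
        z=.018 if A>1000 else (.052 if 300<u<400 else .04)
        p=ray(s,u,v,z);b=[ray(s,*q,z)[:2] for q in cv2.boxPoints(((u,v),(w,h),a))]
        e=b[1]-b[0];f=b[2]-b[1]
        print(n,A,np.round((u,v),1),np.round(p,3),"sides",np.round([np.hypot(*e),np.hypot(*f)],3),"dir",np.round(np.degrees([np.arctan2(*e[::-1]),np.arctan2(*f[::-1])]),1))
# brush: raised region by colour
img=s["color"];sub=img[245:310,255:300].astype(int)
H=cv2.cvtColor(img,cv2.COLOR_RGB2HSV)[245:310,255:300]
print("z-map heights near brush/floor")
bg=np.median(sub.reshape(-1,3),0);m=np.abs(sub-bg).sum(2)>70
cs=blobs(m,20)
for c in cs:
    (u,v),(w,h),a=cv2.minAreaRect(c);u+=255;v+=245
    b=[ray(s,*q,.012)[:2] for q in cv2.boxPoints(((u,v),(w,h),a))]
    print("brush",cv2.contourArea(c),u,v,w,h,a,ray(s,u,v,.012),np.round(b,3).tolist())
cv2.imwrite("pics/b.png",cv2.resize(img[240:315,215:430][:,:,::-1],None,fx=3.7,fy=3.7))
E
```

```text
teal 102.0 [229. 294.] [0.397 0.267 0.04 ] sides [0.032 0.033] dir [ -43.5 -133.5]
teal 58.0 [322. 281.] [0.439 0.001 0.052] sides [0.023 0.023] dir [ -88.9 -178.9]
teal 2881.0 [239.7 226.6] [0.595 0.246 0.018] sides [0.146 0.187] dir [ -5.1 -96. ]
white 220.0 [229. 294.] [0.397 0.267 0.04 ] sides [0.049 0.049] dir [ -43.5 -133.5]
white 47.5 [275.  267.5] [0.476 0.137 0.04 ] sides [0.023 0.02 ] dir [ -88.8 -178.6]
white 3147.0 [326.5 210.2] [ 0.649 -0.009  0.018] sides [0.15  0.192] dir [ -2.2 -92.4]
z-map heights near brush/floor
brush 273.5 273.564001083374 276.1480026245117 10.285914421081543 43.916378021240234 10.304845809936523 [0.45111272 0.14277683 0.012     ] [[0.39, 0.168], [0.517, 0.148], [0.513, 0.118], [0.385, 0.138]]
brush 131.0 262.5 250.0 10.0 15.0 90.0 [0.52744254 0.17733476 0.012     ] [[0.542, 0.2], [0.543, 0.156], [0.513, 0.155], [0.512, 0.199]]
```

View pics/b.png

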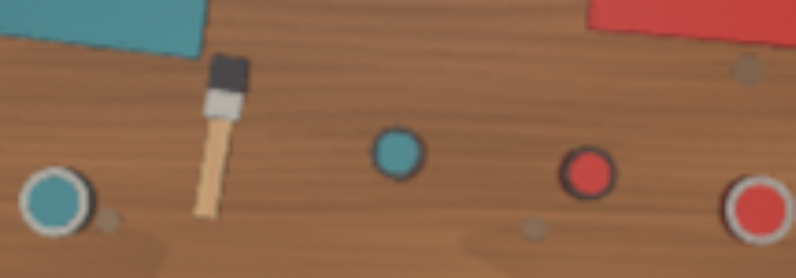

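The crop confirms the lid centres. The brush lies along about -9° with its bristles away from the robot. I now measure the red items and turn the tool to yaw 90°, so tool x = world y, tool y = world x and tool z is down.

```bash
python3 - <<'E'
from h import *
s=dict(np.load("pics/top0.npz"));h=cv2.cvtColor(s["color"],cv2.COLOR_RGB2HSV);H,S,V=cv2.split(h)
for c in blobs(((H<5)|(H>172))&(S>150)&(V>100)):
    (u,v),(w,hh),a=cv2.minAreaRect(c);A=cv2.contourArea(c)
    if not(200<u<450 and 170<v<320):continue
    z=.018 if A>1000 else (.052 if 300<u<400 else .04)
    b=[ray(s,*q,z)[:2] for q in cv2.boxPoints(((u,v),(w,hh),a))];e=b[1]-b[0];f=b[2]-b[1]
    print(A,(u,v),np.round(ray(s,u,v,z),3),np.hypot(*e),np.hypot(*f),np.degrees(np.arctan2(e[1],e[0])))
# second view check of tops
s=dict(np.load("pics/scene0.npz"))
for n,u,v,z in(("tt",381,174,.04),("tj",308,220,.052),("rj",248,245,.052),("rt",184,268,.04),("cup",473,157,.09)):print(n,np.round(ray(s,u,v,z),3))
E
python3 -m crank '[[0,[0,0,0],[0,0,8.3]],[0,[0,0,0],[0,0,8.3]],[0,[0,0,0],[0,0,8.3]],[0,[0,0,0],[0,0,8.3]],[0,[0,0,0],[0,0,8.3]],[0,[0,0,0],[0,0,8.3]],[0,[0,0,0],[0,0,8.3]],[0,[0,0,0],[0,0,8.3]]]' && python3 -m crank '[[0,[0,0,0],[0,0,8.3]],[0,[0,0,0],[0,0,0]],[0,[0,0,0],[0,0,0]]]'
```

```text
108.0 (420.0, 296.5) [ 0.4   -0.284  0.04 ] 0.03474995973866676 0.031679090724915385 -88.87184032725987
70.0 (374.0, 286.5) [ 0.426 -0.149  0.052] 0.028727959803901505 0.025767096021130382 -88.86261134640276
3148.0 (407.5352783203125, 225.08872985839844) [ 0.609 -0.249  0.018] 0.151005836357959 0.19206393223659016 -4.109941233095423
tt [0.393 0.265 0.04 ]
tj [ 0.44  -0.002  0.052]
rj [ 0.431 -0.151  0.052]
rt [ 0.401 -0.284  0.04 ]
cup [0.525 0.447 0.09 ]
time: 0.9
tool_pos: [0.1433, 0.5307, 0.2048]
ee_rot: [-3.141, 0.001, 1.713]
wrist_force: [-0.0, -0.4, 0.0]
width: 0.0939
finger_force: 0.0
time: 1.2
tool_pos: [0.1433, 0.5308, 0.205]
ee_rot: [-3.141, 0.001, 1.577]
wrist_force: [-0.6, -0.1, -0.2]
width: 0.0941
finger_force: 0.0
```

```bash
python3 -m crank '[[0,[-0.041,0.023,0],[0,0,0]],[0,[-0.041,0.023,0],[0,0,0]],[0,[-0.041,0.023,0],[0,0,0]],[0,[-0.041,0.023,0],[0,0,0]],[0,[-0.041,0.023,0],[0,0,0]],[0,[-0.041,0.023,0],[0,0,0]],[0,[-0.041,0.023,0],[0,0,0]],[0,[-0.041,0.023,0],[0,0,0]]]' && python3 -m crank '[[0,[-0.041,0.023,0],[0,0,0]],[0,[-0.041,0.023,0],[0,0,0]],[0,[-0.041,0.023,0],[0,0,0]],[0,[-0.041,0.023,0],[0,0,0]],[0,[-0.04,0.02,0],[0,0,0]],[0,[0,0,0.03],[0,0,0]],[0,[0,0,0.03],[0,0,0]],[0,[0,0,0],[0,0,0]]]'
python3 - <<'E'
from bench import vision
import cv2
s=vision.snapshot("wrist");cv2.imwrite("pics/w1.png",s["color"][:,:,::-1])
E
```

```text
time: 2.0
tool_pos: [0.3289, 0.2019, 0.2056]
ee_rot: [3.141, -0.001, 1.577]
wrist_force: [0.5, 0.2, 0.6]
width: 0.0937
finger_force: 0.0
time: 2.8
tool_pos: [0.438, -0.0002, 0.1409]
ee_rot: [-3.132, -0.001, 1.575]
wrist_force: [-0.5, 0.0, -0.3]
width: 0.094
finger_force: 0.0
```

View pics/w1.png

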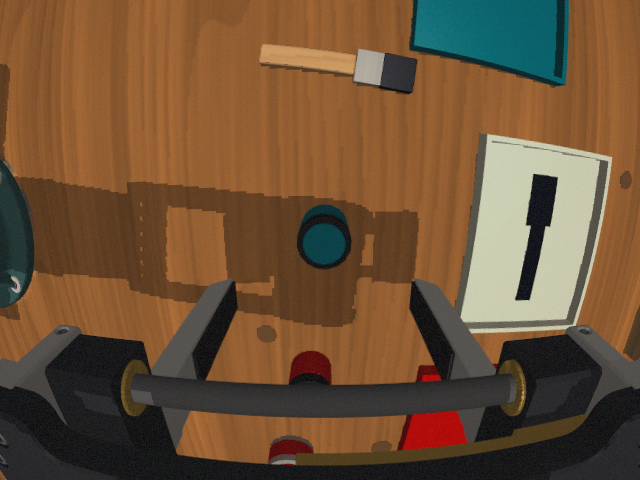

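The wrist view has the jar lid at (325,243), centred between the fingertips (235 and 410). The finger line is along world x, as wanted. Descend, grip and lift.

```bash
python3 -m crank '[[0,[0,0,0.04],[0,0,0]],[0,[0,0,0.04],[0,0,0]],[0,[0,0,0.03],[0,0,0]],[0,[0,0,0.015],[0,0,0]],[0,[0,0,0],[0,0,0]],[0,[0,0,0],[0,0,0]],[1,[0,0,0],[0,0,0]],[1,[0,0,0],[0,0,0]]]' && python3 -m crank '[[1,[0,0,0],[0,0,0]],[1,[0,0,0],[0,0,0]],[1,[0,0,0],[0,0,0]],[1,[0,0,0],[0,0,0]],[1,[0,0,0],[0,0,0]],[1,[0,0,0],[0,0,0]]]'
```

```text
time: 3.65
tool_pos: [0.4427, -0.0001, 0.0224]
ee_rot: [3.138, 0.0, 1.574]
wrist_force: [0.8, 0.5, -0.4]
width: 0.0814
finger_force: 0.0
time: 4.25
tool_pos: [0.4405, -0.0, 0.0204]
ee_rot: [-3.14, -0.0, 1.574]
wrist_force: [-2.2, 0.4, 2.3]
width: 0.0419
finger_force: 30.0
```

```bash
python3 -m crank '[[1,[0,0,-0.02],[0,0,0]],[1,[0,0,-0.04],[0,0,0]],[1,[0,0,-0.04],[0,0,0]],[1,[0.02,0.015,0],[0,0,0]],[1,[0.036,0.027,0],[0,0,0]],[1,[0.036,0.027,0],[0,0,0]],[1,[0.036,0.027,0],[0,0,0]],[1,[0.036,0.027,0],[0,0,0]]]' && python3 -m crank '[[1,[0.025,0.018,0],[0,0,0]],[1,[0.012,0.009,0],[0,0,0]],[1,[0,0,0],[0,0,0]],[1,[0,0,0.03],[0,0,0]],[1,[0,0,0.03],[0,0,0]],[1,[0,0,0.015],[0,0,0]],[1,[0,0,0],[0,0,0]],[1,[0,0,0],[0,0,0]]]'
```

```text
time: 5.05
tool_pos: [0.5645, 0.1659, 0.1198]
ee_rot: [-3.142, 0.0, 1.574]
wrist_force: [0.2, -1.0, -1.6]
width: 0.0415
finger_force: 30.0
time: 5.85
tool_pos: [0.5907, 0.201, 0.0462]
ee_rot: [3.141, -0.0, 1.573]
wrist_force: [0.6, 0.0, -0.1]
width: 0.0414
finger_force: 30.0
```

```bash
python3 -m crank '[[1,[0,0,0.012],[0,0,0]],[1,[0,0,0.009],[0,0,0]],[1,[0,0,0],[0,0,0]],[1,[0,0,0],[0,0,0]],[1,[0,0,0],[0,0,0]]]' && python3 -m crank '[[0.2,[0,0,0],[0,0,0]],[0.2,[0,0,0],[0,0,0]],[0.2,[0,0,0],[0,0,0]],[0.2,[0,0,0],[0,0,0]],[0.2,[0,0,-0.03],[0,0,0]],[0.2,[0,0,-0.04],[0,0,0]],[0.2,[0,0,-0.04],[0,0,0]],[0,[0,0,0],[0,0,0]]]'
```

```text
time: 6.35
tool_pos: [0.5904, 0.2015, 0.0245]
ee_rot: [-3.141, -0.0, 1.574]
wrist_force: [0.0, -0.0, -1.3]
width: 0.0417
finger_force: 30.0
time: 7.15
tool_pos: [0.5945, 0.2025, 0.1429]
ee_rot: [3.127, -0.004, 1.574]
wrist_force: [0.7, 0.8, 0.6]
width: 0.0803
finger_force: 0.0
```

```bash
python3 -m crank '[[0,[0.013,-0.039,0],[0,0,0]],[0,[0.013,-0.039,0],[0,0,0]],[0,[0.013,-0.039,0],[0,0,0]],[0,[0.013,-0.039,0],[0,0,0]],[0,[0.013,-0.039,0],[0,0,0]],[0,[0,0,0],[0,0,0]],[0,[0,0,0],[0,0,0]]]'
python3 - <<'E'
from bench import vision
import cv2
s=vision.snapshot("wrist");cv2.imwrite("pics/w2.png",s["color"][:,:,::-1])
E
```

```text
time: 7.85
tool_pos: [0.3948, 0.2659, 0.1343]
ee_rot: [3.141, 0.0, 1.576]
wrist_force: [0.1, 0.2, -0.3]
width: 0.0944
finger_force: 0.0
```

View pics/w2.png

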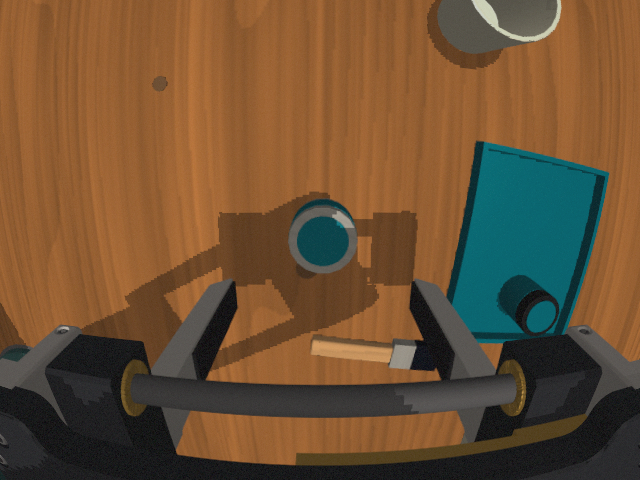

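The tin is centred under the fingers at (323,240), and the teal jar stands in its tray at (540,310).

```bash
python3 -m crank '[[0,[0,0,0.04],[0,0,0]],[0,[0,0,0.04],[0,0,0]],[0,[0,0,0.03],[0,0,0]],[0,[0,0,0.01],[0,0,0]],[0,[0,0,0],[0,0,0]],[0,[0,0,0],[0,0,0]],[1,[0,0,0],[0,0,0]],[1,[0,0,0],[0,0,0]]]' && python3 -m crank '[[1,[0,0,0],[0,0,0]],[1,[0,0,0],[0,0,0]],[1,[0,0,0],[0,0,0]],[1,[0,0,0],[0,0,0]],[1,[0,0,0],[0,0,0]]]' && python3 -m crank '[[1,[0,0,-0.02],[0,0,0]],[1,[0,0,-0.04],[0,0,0]],[1,[0,0,-0.04],[0,0,0]],[1,[0.003,0.02,0],[0,0,0]],[1,[0.005,0.04,0],[0,0,0]],[1,[0.005,0.04,0],[0,0,0]],[1,[0.005,0.04,0],[0,0,0]],[1,[0.005,0.04,0],[0,0,0]]]' && python3 -m crank '[[1,[0.002,0.024,0],[0,0,0]],[1,[0,0,0],[0,0,0]],[1,[0,0,0],[0,0,0]],[1,[0,0,0.03],[0,0,0]],[1,[0,0,0.03],[0,0,0]],[1,[0,0,0.015],[0,0,0]],[1,[0,0,0],[0,0,0]],[1,[0,0,0],[0,0,0]]]'
```

```text
time: 8.7
tool_pos: [0.3967, 0.2665, 0.0163]
ee_rot: [3.138, -0.002, 1.574]
wrist_force: [0.4, -0.4, -0.3]
width: 0.0815
finger_force: 0.0
time: 9.2
tool_pos: [0.3951, 0.2659, 0.0147]
ee_rot: [-3.141, -0.0, 1.574]
wrist_force: [-1.3, 0.4, 2.0]
width: 0.0536
finger_force: 30.0
time: 10.0
tool_pos: [0.5764, 0.2894, 0.1135]
ee_rot: [-3.141, 0.0, 1.574]
wrist_force: [0.3, 0.0, -1.1]
width: 0.0539
finger_force: 30.0
time: 10.8
tool_pos: [0.5989, 0.2918, 0.0404]
ee_rot: [3.141, -0.0, 1.574]
wrist_force: [0.1, -0.3, -0.6]
width: 0.0533
finger_force: 30.0
```

```bash
python3 -m crank '[[1,[0,0,0.012],[0,0,0]],[1,[0,0,0.009],[0,0,0]],[1,[0,0,0],[0,0,0]],[1,[0,0,0],[0,0,0]],[1,[0,0,0],[0,0,0]]]' && python3 -m crank '[[0.2,[0,0,0],[0,0,0]],[0.2,[0,0,0],[0,0,0]],[0.2,[0,0,0],[0,0,0]],[0.2,[0,0,0],[0,0,0]],[0.2,[0,0,-0.03],[0,0,0]],[0.2,[0,0,-0.04],[0,0,0]],[0.2,[0,0,-0.045],[0,0,0]],[0,[0,0,0],[0,0,0]]]' && python3 -m crank '[[0,[-0.04,-0.0155,0],[0,0,0]],[0,[-0.04,-0.0155,0],[0,0,0]],[0,[-0.04,-0.0155,0],[0,0,0]],[0,[-0.04,-0.0155,0],[0,0,0]],[0,[-0.04,-0.0155,0],[0,0,0]],[0,[-0.04,-0.0155,0],[0,0,0]],[0,[-0.04,-0.0155,0],[0,0,0]],[0,[-0.04,-0.0155,0],[0,0,0]]]' && python3 -m crank '[[0,[-0.04,-0.0155,0],[0,0,0]],[0,[-0.04,-0.0155,0],[0,0,0]],[0,[-0.04,-0.016,0],[0,0,0]],[0,[0,0,0],[0,0,0]],[0,[0,0,0],[0,0,0]]]'
python3 - <<'E'
from bench import vision
import cv2
s=vision.snapshot("wrist");cv2.imwrite("pics/w3.png",s["color"][:,:,::-1])
E
```

```text
time: 11.3
tool_pos: [0.599, 0.2914, 0.0184]
ee_rot: [-3.141, 0.0, 1.574]
wrist_force: [-0.4, -0.1, -1.5]
width: 0.0539
finger_force: 30.0
time: 12.1
tool_pos: [0.6033, 0.2931, 0.1432]
ee_rot: [3.126, -0.006, 1.574]
wrist_force: [0.6, 1.0, 1.0]
width: 0.0805
finger_force: 0.0
time: 12.9
tool_pos: [0.4752, -0.0303, 0.1332]
ee_rot: [3.141, 0.0, 1.574]
wrist_force: [0.7, -1.2, -0.4]
width: 0.0938
finger_force: 0.0
time: 13.4
tool_pos: [0.4293, -0.1496, 0.1332]
ee_rot: [3.141, -0.001, 1.571]
wrist_force: [-0.2, 0.4, -0.8]
width: 0.0938
finger_force: 0.0
```

View pics/w3.png

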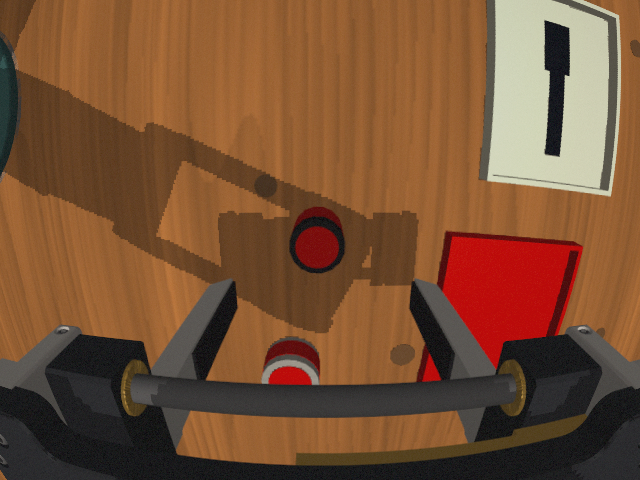

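The red jar is at (317,245), about 2 mm nearer the base than the finger centre. I shift by that, then grip and carry.

```bash
python3 -m crank '[[0,[-0.001,-0.002,0.04],[0,0,0]],[0,[0,0,0.04],[0,0,0]],[0,[0,0,0.023],[0,0,0]],[0,[0,0,0.01],[0,0,0]],[0,[0,0,0],[0,0,0]],[0,[0,0,0],[0,0,0]],[1,[0,0,0],[0,0,0]],[1,[0,0,0],[0,0,0]]]' && python3 -m crank '[[1,[0,0,0],[0,0,0]],[1,[0,0,0],[0,0,0]],[1,[0,0,0],[0,0,0]],[1,[0,0,0],[0,0,0]],[1,[0,0,0],[0,0,0]],[1,[0,0,0],[0,0,0]]]' && python3 -m crank '[[1,[0,0,-0.02],[0,0,0]],[1,[0,0,-0.04],[0,0,0]],[1,[0,0,-0.04],[0,0,0]],[1,[-0.006,0.02,0],[0,0,0]],[1,[-0.011,0.038,0],[0,0,0]],[1,[-0.011,0.038,0],[0,0,0]],[1,[-0.011,0.038,0],[0,0,0]],[1,[-0.011,0.038,0],[0,0,0]]]' && python3 -m crank '[[1,[-0.004,0.013,0],[0,0,0]],[1,[0,0,0],[0,0,0]],[1,[0,0,0],[0,0,0]],[1,[0,0,0.03],[0,0,0]],[1,[0,0,0.03],[0,0,0]],[1,[0,0,0.015],[0,0,0]],[1,[0,0,0],[0,0,0]],[1,[0,0,0],[0,0,0]]]'
```

```text
time: 14.25
tool_pos: [0.4288, -0.1505, 0.022]
ee_rot: [3.139, 0.001, 1.574]
wrist_force: [-0.2, -0.3, 0.1]
width: 0.0816
finger_force: 0.0
time: 14.85
tool_pos: [0.4273, -0.1501, 0.0204]
ee_rot: [-3.141, -0.0, 1.574]
wrist_force: [-1.1, 0.1, 1.2]
width: 0.0417
finger_force: 30.0
time: 15.65
tool_pos: [0.6012, -0.1998, 0.1199]
ee_rot: [-3.141, -0.0, 1.574]
wrist_force: [-0.3, -0.9, -1.1]
width: 0.0419
finger_force: 30.0
time: 16.45
tool_pos: [0.6128, -0.2035, 0.0465]
ee_rot: [3.141, 0.0, 1.574]
wrist_force: [0.1, -0.6, -0.2]
width: 0.0415
finger_force: 30.0
```

```bash
python3 -m crank '[[1,[0,0,0.012],[0,0,0]],[1,[0,0,0.009],[0,0,0]],[1,[0,0,0],[0,0,0]],[1,[0,0,0],[0,0,0]],[1,[0,0,0],[0,0,0]]]' && python3 -m crank '[[0.2,[0,0,0],[0,0,0]],[0.2,[0,0,0],[0,0,0]],[0.2,[0,0,0],[0,0,0]],[0.2,[0,0,0],[0,0,0]],[0.2,[0,0,-0.03],[0,0,0]],[0.2,[0,0,-0.04],[0,0,0]],[0.2,[0,0,-0.04],[0,0,0]],[0,[0,0,0],[0,0,0]]]' && python3 -m crank '[[0,[-0.0134,-0.0355,0],[0,0,0]],[0,[-0.0134,-0.0355,0],[0,0,0]],[0,[-0.0134,-0.0355,0],[0,0,0]],[0,[-0.0134,-0.0355,0],[0,0,0]],[0,[-0.0134,-0.0355,0],[0,0,0]],[0,[-0.0134,-0.0355,0],[0,0,0]],[0,[0,0,0],[0,0,0]],[0,[0,0,0],[0,0,0]]]'
python3 - <<'E'
from bench import vision
import cv2
s=vision.snapshot("wrist");cv2.imwrite("pics/w4.png",s["color"][:,:,::-1])
E
```

```text
time: 16.95
tool_pos: [0.6127, -0.2034, 0.0245]
ee_rot: [-3.141, -0.0, 1.574]
wrist_force: [-0.1, 0.7, -0.1]
width: 0.0417
finger_force: 30.0
time: 17.75
tool_pos: [0.6165, -0.205, 0.1431]
ee_rot: [3.128, 0.006, 1.574]
wrist_force: [0.0, 0.4, 1.7]
width: 0.0802
finger_force: 0.0
time: 18.55
tool_pos: [0.3997, -0.2846, 0.1341]
ee_rot: [3.141, -0.001, 1.572]
wrist_force: [0.7, -0.3, -0.4]
width: 0.0939
finger_force: 0.0
```

View pics/w4.png

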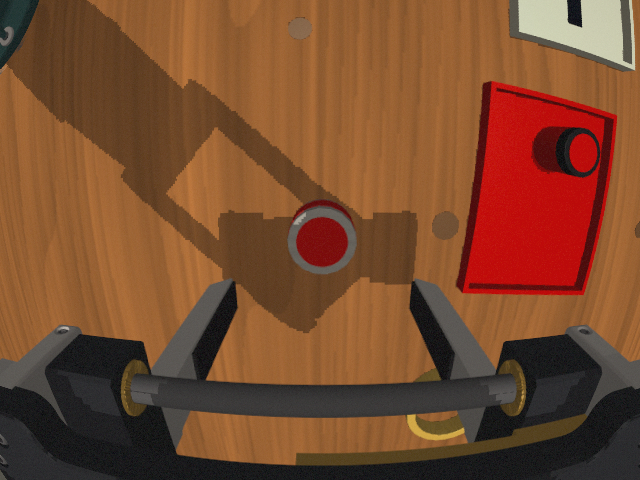

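The red tin is centred at (322,240), and the red jar stands in the red tray at (580,152).

```bash
python3 -m crank '[[0,[0,0,0.04],[0,0,0]],[0,[0,0,0.04],[0,0,0]],[0,[0,0,0.03],[0,0,0]],[0,[0,0,0.01],[0,0,0]],[0,[0,0,0],[0,0,0]],[0,[0,0,0],[0,0,0]],[1,[0,0,0],[0,0,0]],[1,[0,0,0],[0,0,0]]]' && python3 -m crank '[[1,[0,0,0],[0,0,0]],[1,[0,0,0],[0,0,0]],[1,[0,0,0],[0,0,0]],[1,[0,0,0],[0,0,0]],[1,[0,0,0],[0,0,0]]]' && python3 -m crank '[[1,[0,0,-0.02],[0,0,0]],[1,[0,0,-0.04],[0,0,0]],[1,[0,0,-0.04],[0,0,0]],[1,[-0.001,0.02,0],[0,0,0]],[1,[-0.002,0.04,0],[0,0,0]],[1,[-0.002,0.04,0],[0,0,0]],[1,[-0.002,0.04,0],[0,0,0]],[1,[-0.002,0.04,0],[0,0,0]]]' && python3 -m crank '[[1,[-0.001,0.026,0],[0,0,0]],[1,[0,0,0],[0,0,0]],[1,[0,0,0],[0,0,0]],[1,[0,0,0.03],[0,0,0]],[1,[0,0,0.03],[0,0,0]],[1,[0,0,0.015],[0,0,0]],[1,[0,0,0],[0,0,0]],[1,[0,0,0],[0,0,0]]]'
```

```text
time: 19.4
tool_pos: [0.4013, -0.2855, 0.0163]
ee_rot: [3.139, 0.002, 1.574]
wrist_force: [-0.6, -0.3, 0.1]
width: 0.0815
finger_force: 0.0
time: 19.9
tool_pos: [0.3997, -0.2847, 0.0147]
ee_rot: [-3.141, 0.0, 1.574]
wrist_force: [-2.6, -0.5, 2.9]
width: 0.0537
finger_force: 30.0
time: 20.7
tool_pos: [0.5814, -0.2926, 0.1132]
ee_rot: [-3.141, -0.001, 1.574]
wrist_force: [-0.5, -0.9, -2.1]
width: 0.0536
finger_force: 30.0
time: 21.5
tool_pos: [0.6059, -0.2942, 0.0402]
ee_rot: [3.141, 0.0, 1.574]
wrist_force: [-0.5, -0.3, -1.5]
width: 0.0539
finger_force: 30.0
```

```bash
python3 -m crank '[[1,[0,0,0.012],[0,0,0]],[1,[0,0,0.009],[0,0,0]],[1,[0,0,0],[0,0,0]],[1,[0,0,0],[0,0,0]],[1,[0,0,0],[0,0,0]]]' && python3 -m crank '[[0.2,[0,0,0],[0,0,0]],[0.2,[0,0,0],[0,0,0]],[0.2,[0,0,0],[0,0,0]],[0.2,[0,0,0],[0,0,0]],[0.2,[0,0,-0.03],[0,0,0]],[0.2,[0,0,-0.04],[0,0,0]],[0.2,[0,0,-0.045],[0,0,0]],[0,[0,0,0],[0,0,0]]]' && python3 -m crank '[[0,[0.04,-0.0145,0],[0,0,0]],[0,[0.04,-0.0145,0],[0,0,0]],[0,[0.04,-0.0145,0],[0,0,0]],[0,[0.04,-0.0145,0],[0,0,0]],[0,[0.04,-0.0145,0],[0,0,0]],[0,[0.04,-0.0145,0],[0,0,0]],[0,[0.04,-0.0145,0],[0,0,0]],[0,[0.04,-0.0145,0],[0,0,0]]]' && python3 -m crank '[[0,[0.04,-0.0145,0],[0,0,0]],[0,[0.04,-0.0145,0],[0,0,0]],[0,[0.038,-0.016,0],[0,0,0]],[0,[0,0,0],[0,0,-8.1]],[0,[0,0,0],[0,0,-8.1]],[0,[0,0,0],[0,0,-8.1]],[0,[0,0,0],[0,0,-8.1]],[0,[0,0,0],[0,0,-8.1]]]' && python3 -m crank '[[0,[0,0,0],[0,0,-8.1]],[0,[0,0,0],[0,0,-8.1]],[0,[0,0,0],[0,0,-8.1]],[0,[0,0,0],[0,0,-8.1]],[0,[0,0,0],[0,0,-8.1]],[0,[0,0,0],[0,0,0]],[0,[0,0,0],[0,0,0]]]'
python3 - <<'E'
from bench import vision
import cv2
s=vision.snapshot("wrist");cv2.imwrite("pics/w5.png",s["color"][:,:,::-1])
E
```

```text
time: 22.0
tool_pos: [0.606, -0.2938, 0.0184]
ee_rot: [-3.141, -0.0, 1.574]
wrist_force: [0.1, -0.1, -2.8]
width: 0.0534
finger_force: 30.0
time: 22.8
tool_pos: [0.6099, -0.2961, 0.1433]
ee_rot: [3.128, 0.008, 1.574]
wrist_force: [0.1, -0.9, 1.2]
width: 0.0803
finger_force: 0.0
time: 23.6
tool_pos: [0.4881, 0.0272, 0.1332]
ee_rot: [3.141, -0.0, 1.574]
wrist_force: [0.5, 0.6, 0.8]
width: 0.094
finger_force: 0.0
time: 24.4
tool_pos: [0.4434, 0.1436, 0.1331]
ee_rot: [-3.141, -0.0, 2.287]
wrist_force: [-0.0, -0.3, 0.5]
width: 0.094
finger_force: 0.0
time: 25.1
tool_pos: [0.4435, 0.1435, 0.1333]
ee_rot: [3.142, -0.0, 2.985]
wrist_force: [-0.7, -0.3, 0.6]
width: 0.0937
finger_force: 0.0
```

View pics/w5.png

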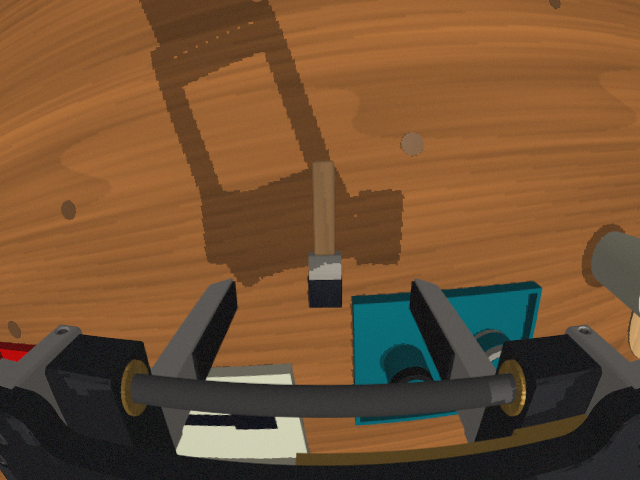

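The brush is aligned with the tool and centred at column 324. The grip falls on the handle near the balance point, so I descend, grip and lift.

```bash
python3 -m crank '[[0.3,[0,0,0.04],[0,0,0]],[0.3,[0,0,0.04],[0,0,0]],[0.3,[0,0,0.03],[0,0,0]],[0.3,[0,0,0.01],[0,0,0]],[0.3,[0,0,0.008],[0,0,0]],[0.3,[0,0,0],[0,0,0]],[0.3,[0,0,0],[0,0,0]],[0.3,[0,0,0],[0,0,0]]]' && python3 -m crank '[[1,[0,0,0],[0,0,0]],[1,[0,0,0],[0,0,0]],[1,[0,0,0],[0,0,0]],[1,[0,0,0],[0,0,0]],[1,[0,0,0],[0,0,0]],[1,[0,0,0],[0,0,0]],[1,[0,0,0],[0,0,0]]]'
```

```text
time: 25.95
tool_pos: [0.4451, 0.1439, 0.0072]
ee_rot: [3.14, 0.003, 2.988]
wrist_force: [0.5, -0.2, -0.1]
width: 0.066
finger_force: 0.0
time: 26.65
tool_pos: [0.4436, 0.1436, 0.0054]
ee_rot: [3.141, -0.0, 2.988]
wrist_force: [-0.4, 0.3, 0.5]
width: 0.0172
finger_force: 30.0
```

```bash
python3 -m crank '[[1,[0,0,-0.02],[0,0,0]],[1,[0,0,-0.04],[0,0,0]],[1,[0,0,-0.04],[0,0,0]],[1,[0,0,0],[0,0,4]],[1,[0,0,0],[0,0,8]],[1,[0,0,0],[0,0,8]],[1,[0,0,0],[0,0,8]],[1,[0,0,0],[0,0,8]]]' && python3 -m crank '[[1,[0,0,0],[0,0,8]],[1,[0,0,0],[0,0,8]],[1,[0,0,0],[0,0,8]],[1,[0,0,0],[0,0,8]],[1,[0,0,0],[0,0,8]],[1,[0,0,0],[0,0,5.2]],[1,[0,0,0],[0,0,0]]]' && python3 -m crank '[[1,[-0.015,0.021,0],[0,0,0]],[1,[-0.026,0.037,0],[0,0,0]],[1,[-0.026,0.037,0],[0,0,0]],[1,[-0.026,0.037,0],[0,0,0]],[1,[-0.026,0.037,0],[0,0,0]],[1,[-0.026,0.037,0],[0,0,0]],[1,[0,0,0],[0,0,0]],[1,[0,0,0],[0,0,0]]]'
python3 - <<'E'
from bench import vision
import cv2
s=vision.snapshot("wrist");cv2.imwrite("pics/w6.png",s["color"][:,:,::-1])
E
```

```text
time: 27.45
tool_pos: [0.4435, 0.1435, 0.1053]
ee_rot: [-3.141, -0.0, 2.354]
wrist_force: [0.4, 0.4, 0.2]
width: 0.0176
finger_force: 30.0
time: 28.15
tool_pos: [0.4435, 0.1435, 0.1052]
ee_rot: [-3.141, 0.0, 1.571]
wrist_force: [-0.2, -0.3, -1.0]
width: 0.0177
finger_force: 30.0
time: 28.95
tool_pos: [0.6496, -0.0021, 0.104]
ee_rot: [-3.139, -0.001, 1.571]
wrist_force: [0.2, -0.6, -1.6]
width: 0.0173
finger_force: 30.0
```

View pics/w6.png

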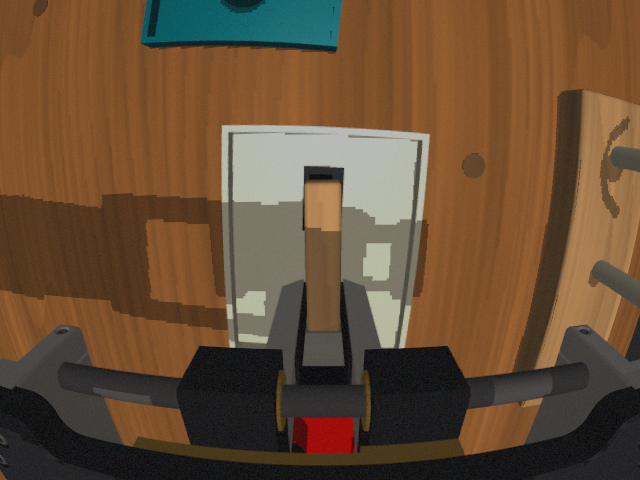

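The brush is level above the white tray, with its handle at (322,255) inside the tray's outline (222–428). Lower it and release.

```bash
python3 -m crank '[[1,[0,0,0.03],[0,0,0]],[1,[0,0,0.03],[0,0,0]],[1,[0,0,0.02],[0,0,0]],[1,[0,0,0.009],[0,0,0]],[1,[0,0,0.005],[0,0,0]],[1,[0,0,0],[0,0,0]],[1,[0,0,0],[0,0,0]],[1,[0,0,0],[0,0,0]]]' && python3 -m crank '[[0.6,[0,0,0],[0,0,0]],[0.6,[0,0,0],[0,0,0]],[0.6,[0,0,0],[0,0,0]],[0.6,[0,0,0],[0,0,0]],[0.6,[0,0,0],[0,0,0]],[0.6,[0,0,-0.02],[0,0,0]],[0.6,[0,0,-0.04],[0,0,0]],[0.6,[0,0,-0.04],[0,0,0]]]' && python3 -m crank '[[0.6,[0,-0.045,-0.02],[0,0,0]],[0.6,[0,-0.045,-0.02],[0,0,0]],[0.6,[0,-0.045,-0.02],[0,0,0]],[0.6,[0,-0.045,-0.02],[0,0,0]],[0,[0,-0.04,0],[0,0,0]],[0,[0,-0.04,0],[0,0,0]],[0,[0,0,0],[0,0,0]],[0,[0,0,0],[0,0,0]]]'
python3 - <<'E'
from h import *
from bench import vision
for n in("top","scene"):
    s=vision.snapshot(n);im=s["color"][:,:,::-1]
    im=im[150:330,130:530] if n=="top" else im[130:430,80:560]
    cv2.imwrite(f"pics/{n}9.png",cv2.resize(im,None,fx=1.6 if n!="top" else 2,fy=1.6 if n!="top" else 2))
E
```

```text
time: 29.8
tool_pos: [0.6507, -0.0015, 0.0132]
ee_rot: [3.139, 0.0, 1.571]
wrist_force: [0.8, -0.3, -0.3]
width: 0.0176
finger_force: 30.0
time: 30.6
tool_pos: [0.6487, -0.0014, 0.1112]
ee_rot: [-3.139, -0.0, 1.57]
wrist_force: [1.3, -0.1, 0.3]
width: 0.0378
finger_force: 0.0
time: 31.4
tool_pos: [0.3897, -0.0014, 0.192]
ee_rot: [3.139, 0.0, 1.57]
wrist_force: [0.5, 0.2, -0.3]
width: 0.0662
finger_force: 0.0
```

View pics/top9.png

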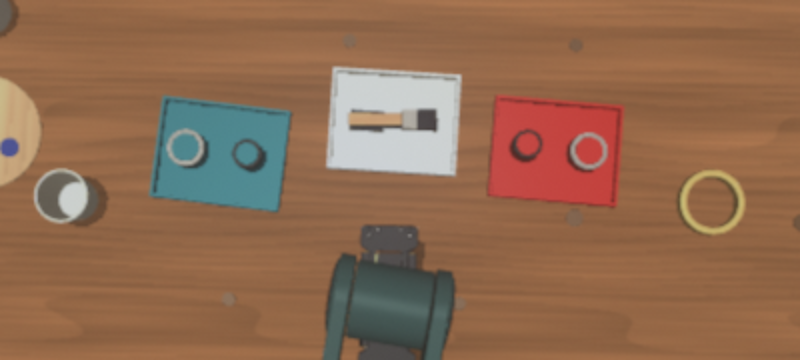

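View pics/scene9.png

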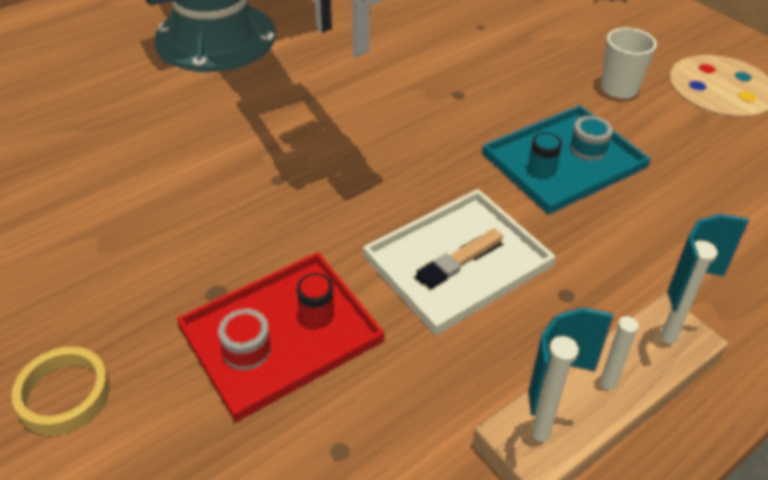

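Both views show the jars and tins upright in their own trays. The brush lies flat in the white tray at (393,120) in the top crop. The cup and tape are untouched and the arm is clear. I'm handing the job in.

```bash
python3 -c "
from bench import robot
print(robot.close_job())"
```

```text
the job is handed in; nothing more can be done
None
```

The bench is tidied and handed in at about 31 s: both teal paints stand in the teal tray, both red paints in the red tray, the brush lies flat in the white tray, the cup and tape were not moved, and the gripper is empty and clear.

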